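# Pop open the wide biscuit box

## Task

Open the wider of the two biscuit boxes so that the cook can reach in: press its release tab down and let go of the tab so that the lid springs ajar, then push the lid up and over with a fingertip until it is fully open and stays back by itself. Leave the narrower box shut, and do not pick up or shift the biscuits or any of the loose things standing around the boxes.

Things in the scene. Friction and masses are not known exactly. Their poses are not given: they have to be found in the camera images.
- wide_box: steel biscuit box with a hinged white plastic lid, 140 mm deep (box x) by 180 mm wide (box y), rim 75 mm above the counter, fixed to the counter. Origin: centre of its underside; box x points from the tab side (nearer the robot) to the hinge side, z up. This is the box to open; two loose biscuits lie on its floor.
- wide_lid (a joint): lid of the wide box: 8 mm thick plate as large as the box's outline, about 0.12 kg, hinged along the rim on the far (+x) side. 0 rad shut; when the tab is pressed a spring pushes it up to about 0.4 rad, where it rests; beyond that it is free but damped, falls back to 0.4 when left below about 1.6 rad, and leans back on its stop at 1.85 rad, where it stays.
- wide_tab (a joint): release tab of the wide box, a grey plastic rocker: 0 rad at rest, grows as its pad is pressed down, stop at 0.30. The hook lets the lid go at about 0.16 rad. It springs back when let go.
- wide_tab_pad (a point): point to press on the wide box's tab: centre of the outer half of the pad's top, 60 mm above the counter, 35 mm out from the box's front face. The pad is 30 mm wide and reaches from 6 to 50 mm out from that face; at this point it goes down about 9 mm and needs about 7 N at the stop. A hook 24 mm wide rises at the pad's inner end, up to 90 mm above the counter, and stays there when the lid is open.
- wide_lid_edge (a point): middle of the front (free) edge of the wide box's lid, on its underside; moves with the lid, 140 mm from the hinge line. 75 mm above the counter when shut, about 130 mm when ajar.
- wide_hinge (a point): middle of the wide box's hinge line (along box y), 75 mm above the counter at its far side.
- narrow_box: steel biscuit box with a hinged white plastic lid, 140 mm deep (box x) by 110 mm wide (box y), rim 75 mm above the counter, fixed to the counter. Origin: centre of its underside; box x points from the tab side (nearer the robot) to the hinge side, z up. Same build, with a tab of the same size; to be left shut.
- narrow_lid (a joint): lid of the narrow box: 0 rad shut, grows as it opens.
- shaker: loose steel sugar shaker, 42 mm across, 76 mm high, near the wide box's front left corner; origin at its underside.
- cutter: loose steel ring cutter, 60 mm across, 45 mm high, near the narrow box's front left corner; origin at its underside.
- mug: loose white mug, 80 mm across, 95 mm high, to the right of the boxes; origin at its underside.
- jar: loose amber jar, 60 mm across, 85 mm high, to the left of the boxes; origin at its underside.
- biscuit_a: loose biscuit, 56 x 56 x 10 mm, flat on the floor of the wide box; origin at its underside.
- biscuit_b: loose biscuit, 56 x 56 x 10 mm, flat on the floor of the wide box; origin at its underside.

How it is judged (in metres and radians):
On the way, in this order (a step that is already met when the one before it is completed fails the run):
1. the wide box's tab is pressed down (value of joint wide_tab above 0.12 rad), for 0.05 s.
2. the tab is let go and the lid has sprung ajar (value of joint wide_lid above 0.25 rad and value of joint wide_tab below 0.08 rad), for 0.2 s.
3. the lid is pushed fully open (value of joint wide_lid above 1.7 rad), for 0.2 s.
At the end, for the whole second after the job is handed in: The wide lid stands open beyond 1.7 rad by itself, its tab is back at rest (under 0.08 rad), the narrow lid is shut (under 0.05 rad) and every loose thing is within 30 mm of where it started (value of joint wide_lid above 1.7 rad and value of joint wide_tab below 0.08 rad and value of joint narrow_lid below 0.05 rad and distance of each of shaker, cutter, mug, jar, biscuit_a, biscuit_b from where it was at the start of the episode below 0.03 m); the robot touches nothing.
It fails at once if the narrow box is opened (value of joint narrow_lid above 0.1 rad).
It fails at once if a loose thing beside the boxes is lifted or shifted by more than 30 mm (distance of any of shaker, cutter, mug, jar from where it was at the start of the episode above 0.03 m).
It fails at once if a biscuit is lifted or shifted by more than 30 mm (distance of any of biscuit_a, biscuit_b from where it was at the start of the episode above 0.03 m).
It also fails if it takes over 48 s, if anything falls off the work surface, if the arm or the gripper's body presses on something with over 40 N, if the wrist force passes 120 N, or if a joint passes its speed limit or range.

## Robot

A 6-joint arm with a two-finger parallel gripper is mounted at the origin on the work surface. World frame = base frame: x ahead of the robot, y to its left, z up, the work surface at z = 0. Lengths are in m, angles in degrees, forces in N, time in s.
With the tool pointing down it reaches from about 0.35 to 0.875 m from the base axis. Payload 4.2 kg.
Tool frame: the origin (TCP) lies between the finger pads; the fingertips stand 22 mm ahead of it and the grasp point (between the pads) lies 3 mm ahead of it (arm.nose_length is the distance from the TCP to the fingertips, in m); z points along the fingers, y is the line along which they close (so a half turn about z gives the same grasp; the last joint's range is limited). The gripper opens to 87 mm and grips with 3 to 60 N. Pads are 19 mm wide; open, the fingers measure 117 mm over their backs; the gripper's body (75 mm by 190 mm) begins 51 mm behind the grasp point.
Start: joints at [84.259, 22.042, 0.453, 0, -68.411, -14.817], TCP at [0.219, 0.585, 0.245] pointing down, gripper open.
Joint ranges: [-179.83, 179.83], [-69.29, 118.12], [-61.27, 80.66], [-181.25, 117.63], [-171.15, -9.14], [-177.46, 177.46]. Speed limits (degrees/s): [159.86, 159.86, 180, 180, 180, 180].

## Interface

Orientations are given as [roll, pitch, yaw] about the fixed x, y, z axes, in that order (R = Rz(yaw) Ry(pitch) Rx(roll)).
In Python, from station import arm gives the robot as it stands. The module is installed in compiled form; this text tells all that it offers.
- The arm moves only by the tool drive_tool, never from a script. Its argument "steps" is a list of rows, each a list of 4 numbers: the shift along the world's x, y, z scaled (see below), then the turn about the world's z scaled (see below). A call has 1 to 12 rows; each row shifts and turns the commanded pose from where the row before left it; what a row does not reach is not made up. The controller multiplies each number of a shift by 0.15 m and each number of a turn by 0.15 rad. A row lasts 1/10 s, in which the tool goes at most 50 mm and 8.59 degrees, less where a joint would pass 70% of its speed; a pose out of reach is approached as far as the arm can. A call with a number of a shift or a turn outside -1 to 1 is refused whole. A call with a gripper value outside its range is refused whole. "jaw" is the closure, from -1 (fully open) to 1 (shut), so that 0 is half open, set as the call begins (left out, the last holds). The fingers move at their own pace and stop on an object; "grip_force" is the grip in N (left out, the last holds). Time passes only in rows, so rows that do not move let the fingers close. It gives the time, the measured TCP pose, the force, the opening and the grip force at its end, in the units of the state.
- arm.sense(): the state, without advancing time (a new reading comes with each control period).
- arm.capture(name): name is "scene" or "top" or "wrist"; returns a dict with "img" (384x512x3 uint8, red, green, blue), "mtx" (3x3 intrinsics, pixels), "pose" (4x4, takes a point from camera to world coordinates). Camera axes: x right, y up, looking along -z (the intrinsics and any distortion apply to the point x, -y, -z); pixel columns grow to the right and rows downward; lengths in m; the calibration is good to about 2 mm. The wrist camera is an equidistant fisheye: a pixel r from the principal point sees the ray r / f radians off the axis. A picture is of the moment at which its call begins. There is no depth.
- arm.close_job(): hands the job in; it is judged then, once.
The state is a dict: "time_s": time; "joint_pos": joint angles; "qvel": joint speeds; "effort": joint torques, N m; "eef_pos": TCP position; "tool_rot": TCP orientation; "wrist_force": force on the tool from outside, world axes, zero at the start; "moment": the same for the moment, N m; "gripper_width": finger opening in m; "grasp_force": force on a finger pad.
Only numpy, scipy, OpenCV 4.12 (cv2) and the standard library are available. Lean on these libraries where they do the work, as an engineer would, in place of code of your own. Each camera call takes 0.05 s, during which the arm holds its last target. There are 200 camera calls.

## Working session

There is one attempt and no reset: what is moved stays moved. The work goes in short steps, Python scripts to look and compute and a tool call to move; the robot and the scene stay as the last step left them, time stands still between calls to the robot, and variables do not carry over. Pictures are saved under pics/ and viewed, at most 10 in all, crops included, and the job is handed in when it is done.

Besides the shell and the picture viewer there is one more tool, called after "Call:" as name(argument=value, ...) on one line, values as JSON. drive_tool: Moves the arm, as the interface text tells. Shifts and turns lie within -1 to 1; 1 stands for 0.15 m of shift or 0.15 rad of turn. Its arguments: {"type":"object","properties":{"steps":{"type":"array"},"jaw":{"type":"number"},"grip_force":{"type":"number"}},"required":["steps"]}

```bash
mkdir -p pics; cat > h.py <<'E'
import numpy as np,cv2
from station import arm
def cap(n,f):
    c=arm.capture(n); cv2.imwrite('pics/'+f,c['img'][:,:,::-1]); np.savez('pics/'+f+'.npz',**{k:np.array(c[k]) for k in('img','mtx','pose')}); return c
def ld(f): return np.load('pics/'+f+'.npz')
def ray(c,u,v):
    K=c['mtx'];P=c['pose'];d=np.array([(u-K[0,2])/K[0,0],-(v-K[1,2])/K[1,1],-1]);return P[:3,3],P[:3,:3]@d
def onz(c,u,v,z):
    o,d=ray(c,u,v);return (o+d*(z-o[2])/d[2]).round(4)
def proj(c,p):
    P=c['pose'];K=c['mtx'];q=P[:3,:3].T@(np.array(p)-P[:3,3]);return (K[0,2]-K[0,0]*q[0]/q[2],K[1,2]+K[1,1]*q[1]/q[2])
E
python3 - <<'E'
from h import *
a=cap('top','top1.png');b=cap('scene','scene1.png')
print(a['mtx'],a['pose'],b['pose'])
cv2.imwrite('pics/both.png',cv2.resize(np.vstack([a['img'],b['img']])[:,:,::-1],None,fx=.78,fy=.78))
print(arm.sense())
E
```

```text
[[421.12715627   0.         257.54161749]
 [  0.         421.12715627 189.61545857]
 [  0.           0.           1.        ]] [[ 0.02316216  0.98674718 -0.16060363  0.37243589]
 [-0.99968586  0.02132163 -0.0131742  -0.03009513]
 [-0.00957527  0.16085832  0.98693106  1.31825813]
 [ 0.          0.          0.          1.        ]] [[-0.87681023 -0.25246851  0.40922302  1.00170428]
 [ 0.48057819 -0.48802903  0.72860982  0.76166698]
 [ 0.01576168  0.8355162   0.54923971  0.66548226]
 [ 0.          0.          0.          1.        ]]
{'time_s': 0.1, 'joint_pos': array([ 8.42599281e+01,  2.20867344e+01,  3.88726658e-01, -2.49769932e-02,
       -6.84123177e+01, -1.48166776e+01]), 'qvel': array([-0.03982916, -0.16263189,  0.1389601 ,  0.03145959, -0.03321749,
        0.10961721]), 'effort': array([-3.52252182e-04, -3.91688848e+01,  1.87936234e+01,  4.23189774e+00,
        1.34581453e-02, -7.68974883e-05]), 'eef_pos': array([0.21926824, 0.58474971, 0.24357349]), 'tool_rot': array([ 1.79887406e+02, -5.77807485e-03, -2.05659558e+01]), 'wrist_force': array([-0.77331709, -0.23946902,  0.08863952]), 'moment': array([-0.00791659,  0.00911593,  0.02053289]), 'grasp_force': 0.0, 'gripper_width': 0.08692897111467408}
```

View pics/both.png

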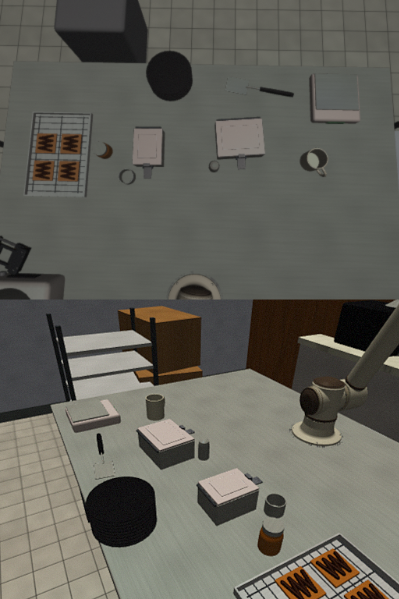

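The top view shows the narrow box at about (190,187) and the wide one at about (307,177) in full-size pixels. Their tabs are at (188,220) and (309,208), and the shaker is at (274,213). Next I'll measure the lid and zoom in.

```bash
python3 - <<'E'
from h import *
a=ld('top1.png');im=a['img']
g=im.astype(int)
cv2.imwrite('pics/z1.png',cv2.resize(im[135:240,150:350],None,fx=4,fy=4,interpolation=cv2.INTER_CUBIC)[:,:,::-1])
print(im[177,307],im[208,309],im[220,307])
d=np.abs(g-g[177,307]).sum(2)
m=((g[:,:,0]-g[:,:,1])>3)&(g.sum(2)>420); m=m.astype(np.uint8)
m[:, :150]=0
m=cv2.morphologyEx(m,cv2.MORPH_CLOSE,np.ones((5,5)))
for c in cv2.findContours(m,0,2)[0]:
    if cv2.contourArea(c)<400: continue
    # true-plane rectangle
    w=np.array([onz(a,*p[0],.083)[:2] for p in c],np.float32)*1000
    print(cv2.boundingRect(c),cv2.minAreaRect(w),cv2.boxPoints(cv2.minAreaRect(w)).round().tolist())
for p in[(309,208),(274,213)]:print(onz(a,*p,.06))
E
```

```text
[137 130 124] [85 84 84] [93 95 89]
[ 0.5246 -0.1691  0.06  ]
[ 0.5072 -0.0643  0.06  ]
```

View pics/z1.png

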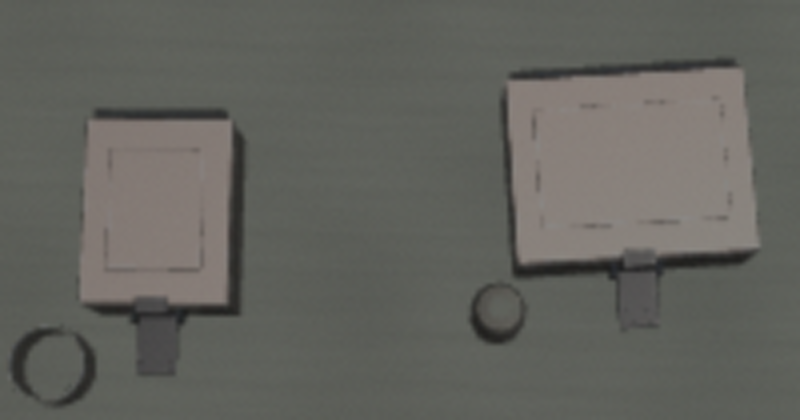

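The zoom shows the wide lid's corners at crop (507,80), (741,68), (758,245) and (520,264). Its tab pad spans about (617–657, 270–328), and the shaker is at (498,312).

```bash
python3 - <<'E'
from h import *
a=ld('top1.png');im=a['img'];g=im.astype(int)
f=lambda u,v:(150+(u+.5)/4-.5,135+(v+.5)/4-.5)
m=(((g[:,:,0]-g[:,:,1])>3)&(g.sum(2)>330)).astype(np.uint8)
m=cv2.morphologyEx(m,cv2.MORPH_CLOSE,np.ones((5,5)))
for c in cv2.findContours(m,0,1)[0]:
    if cv2.contourArea(c)<800: continue
    w=np.array([onz(a,*p[0],.083)[:2] for p in c],np.float32)*1000
    print(cv2.boundingRect(c),cv2.minAreaRect(w))
for p in[(507,80),(741,68),(758,245),(520,264)]:print('lid',onz(a,*f(*p),.083))
for p in[(617,328),(657,328),(617,272),(657,270)]:print('pad',onz(a,*f(*p),.06))
print('shaker',onz(a,*f(498,310),.076))
E
```

```text
(170, 165, 38, 46) ((576.3031005859375, 192.1533660888672), (136.2823486328125, 107.7240219116211), 0.7131775617599487)
(277, 152, 62, 49) ((619.1085205078125, -161.46160888671875), (137.36431884765625, 177.98895263671875), 4.749037742614746)
lid [ 0.6814 -0.0678  0.083 ]
lid [ 0.6943 -0.2437  0.083 ]
lid [ 0.5599 -0.2554  0.083 ]
lid [ 0.5419 -0.0797  0.083 ]
pad [ 0.4983 -0.1538  0.06  ]
pad [ 0.499  -0.1837  0.06  ]
pad [ 0.5406 -0.1536  0.06  ]
pad [ 0.5427 -0.1837  0.06  ]
shaker [ 0.5081 -0.0642  0.076 ]
```

The wide box has a yaw of about 4.8° and its centre is at (0.619, -0.161). That puts the pad point at about (0.514, -0.170), which agrees with the pad outline I measured. I'll close the fingers and move above it.

Call:
drive_tool(steps=[[0.12,-0.3,0,0.184],[0.12,-0.3,0,0.184],[0.12,-0.3,0,0.184],[0.12,-0.3,0,0.184],[0.12,-0.3,0,0.184],[0.12,-0.3,0,0.184],[0.12,-0.3,0,0.184],[0.12,-0.3,0,0.184]], jaw=1, grip_force=10)

```text
time_s: 0.9
eef_pos: [0.3635, 0.2231, 0.2445]
tool_rot: [180.0, 0.0, -7.8]
wrist_force: [1.3, 0.0, -0.3]
gripper_width: 0.0313
grasp_force: 0.0
```

Call:
drive_tool(steps=[[0.12,-0.3,0,0.184],[0.12,-0.3,0,0.184],[0.12,-0.3,0,0.184],[0.12,-0.3,0,0.184],[0.12,-0.3,0,0.184],[0.12,-0.3,0,0.184],[0.12,-0.3,0,0.184],[0.12,-0.3,0,0.184],[0,-0.23,0,0],[0,0,0,0]])

```text
time_s: 1.9
eef_pos: [0.5071, -0.1727, 0.2434]
tool_rot: [180.0, 0.1, 4.4]
wrist_force: [-0.8, 0.8, -0.8]
gripper_width: 0.0004
grasp_force: 0.0
```

Call:
drive_tool(steps=[[0,0.02,-0.2,0],[0,0,-0.2,0],[0,0,-0.2,0],[0,0,-0.2,0],[0,0,-0.1,0],[0,0,0,0]])

```text
time_s: 2.5
eef_pos: [0.5054, -0.1656, 0.107]
tool_rot: [-179.9, 0.4, 4.8]
wrist_force: [-0.2, 0.2, 0.4]
gripper_width: 0.0007
grasp_force: 0.0
```

```bash
python3 - <<'E'
from h import *
a=cap('wrist','w1.png');b=cap('scene','s2.png');c=cap('top','t2.png')
cv2.imwrite('pics/c2.png',np.hstack([cv2.resize(x['img'][v:v+h,u:u+w],(400,400)) for x,u,v,w,h in[(b,150,90,150,150),(c,250,140,100,100)]])[:,:,::-1])
print(a['mtx'],a['pose'],arm.sense()['eef_pos'])
E
```

```text
[[297.31863964   0.         250.55850837]
 [  0.         297.31863964 192.34017971]
 [  0.           0.           1.        ]] [[ 0.08321447  0.95287699  0.29172041  0.58514885]
 [-0.9965298   0.080135    0.02251095 -0.16021503]
 [-0.00192685 -0.29258132  0.9562387   0.24833175]
 [ 0.          0.          0.          1.        ]] [ 0.50820058 -0.16607768  0.11052665]
```

View pics/w1.png

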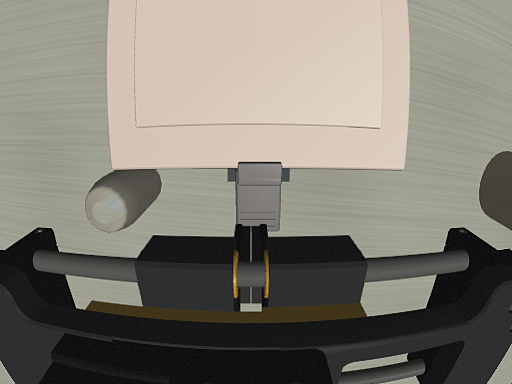

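View pics/c2.png

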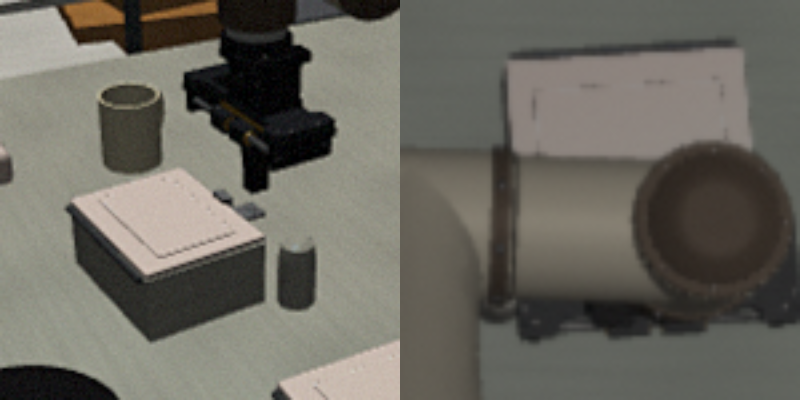

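The wrist view shows the fingertips at about (251,228), over the outer end of the pad. The pad spans u 237–281 (centre 259) and the hook is at (260,172). In the scene view the fingers hang above the tab, clear of everything. I'll cast these pixels to check the position.

```bash
cat >> h.py <<'E'
def fish(c,u,v,z):
    K=c['mtx'];x=(u-K[0,2])/K[0,0];y=(v-K[1,2])/K[1,1];r=np.hypot(x,y)+1e-9
    d=c['pose'][:3,:3]@np.array([np.sin(r)*x/r,-np.sin(r)*y/r,-np.cos(r)]);o=c['pose'][:3,3];return (o+d*(z-o[2])/d[2]).round(4)
E
python3 - <<'E'
from h import *
a=ld('w1.png')
for u,v,z in[(112,168,.075),(405,169,.075),(237,222,.06),(281,226,.06),(240,164,.09),(281,164,.09),(251,228,.088),(107,208,.076)]:print(u,v,fish(a,u,v,z))
E
```

```text
112 168 [ 0.5411 -0.0742  0.075 ]
405 169 [ 0.5567 -0.2637  0.075 ]
237 222 [ 0.5057 -0.1571  0.06  ]
281 226 [ 0.5052 -0.1877  0.06  ]
240 164 [ 0.5524 -0.1569  0.09  ]
281 164 [ 0.5543 -0.1791  0.09  ]
251 228 [ 0.5144 -0.1661  0.088 ]
107 208 [ 0.5135 -0.0692  0.076 ]
```

Call:
drive_tool(steps=[[0.02,-0.03,0,0],[0,0,-0.06,0],[0,0,-0.06,0],[0,0,-0.06,0],[0,0,-0.04,0],[0,0,-0.03,0],[0,0,0,0],[0,0,0,0]])

```text
time_s: 3.45
eef_pos: [0.5105, -0.1709, 0.0741]
tool_rot: [179.9, -0.0, 4.8]
wrist_force: [-5.3, 1.9, 17.0]
gripper_width: 0.0005
grasp_force: 8.5
```

The reading of 17 N means the tab is at its stop. I'll let go by moving up and slightly back.

Call:
drive_tool(steps=[[0,0,0.1,0],[-0.05,0,0.2,0],[-0.1,0,0.1,0],[0,0,0,0],[0,0,0,0],[0,0,0,0]])

```text
time_s: 4.05
eef_pos: [0.4877, -0.1707, 0.1308]
tool_rot: [-180.0, 0.1, 4.7]
wrist_force: [-0.3, 0.2, 0.8]
gripper_width: 0.0003
grasp_force: 0.0
```

```bash
python3 - <<'E'
from h import *
a=cap('wrist','w2.png');b=cap('scene','s3.png')
cv2.imwrite('pics/c3.png',np.hstack([cv2.resize(b['img'][90:240,150:300],(384,384)),a['img'][:,50:450]])[:,:,::-1])
print(arm.sense()['eef_pos'],arm.sense()['wrist_force'])
E
```

```text
[ 0.48785716 -0.17077154  0.13081905] [-0.83967295  0.61686938  1.17177238]
```

View pics/c3.png

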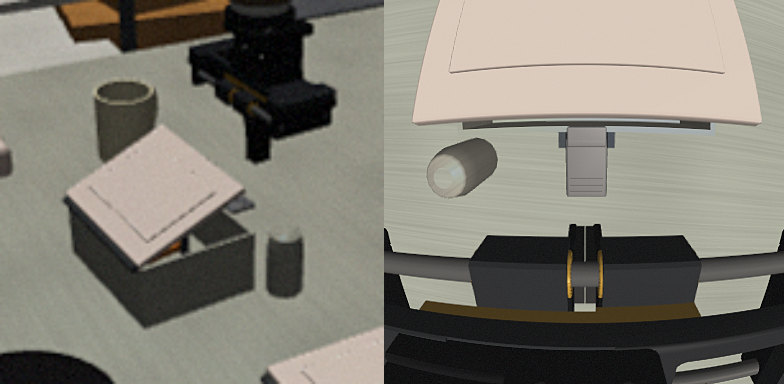

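The lid is ajar and the tab is up again. Next I'll bring the fingertip to the lid's front edge and follow the arc, keeping the tip about 15–20 mm below the edge.

Call:
drive_tool(steps=[[0.19,0.016,0,0],[0.19,0.016,0,0],[0.03,0.002,0.04,0],[0.03,0.002,0.04,0],[0.03,0.002,0.05,0],[0.035,0.002,0.05,0],[0.03,0.002,0.035,0],[0.03,0.002,0.035,0],[0.03,0.002,0.035,0],[0.03,0.002,0.035,0]])

```text
time_s: 5.15
eef_pos: [0.582, -0.1636, 0.1809]
tool_rot: [180.0, -0.0, 4.7]
wrist_force: [-2.7, 1.1, -0.1]
gripper_width: 0.0006
grasp_force: 1.1
```

```bash
python3 - <<'E'
from h import *
a=cap('wrist','w3.png');b=cap('scene','s4.png')
cv2.imwrite('pics/c4.png',np.hstack([cv2.resize(b['img'][90:240,150:300],(384,384)),a['img'][:,50:450]])[:,:,::-1])
print(arm.sense()['eef_pos'],arm.sense()['wrist_force'])
E
```

```text
[ 0.58347442 -0.16381909  0.18131224] [-0.75839678  0.39460452  0.50498704]
```

View pics/c4.png

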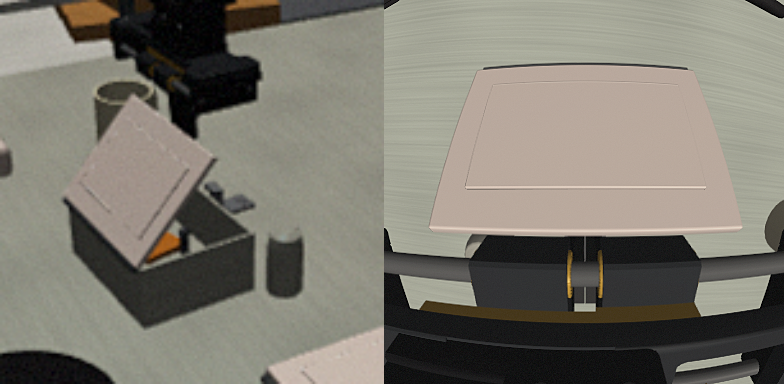

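The lid is following, at about 0.8 rad, with the finger at its edge. I'll continue the arc.

Call:
drive_tool(steps=[[0.05,0.004,0.04,0],[0.05,0.004,0.04,0],[0.05,0.004,0.04,0],[0.055,0.0045,0.03,0],[0.055,0.0045,0.03,0],[0.055,0.0045,0.03,0],[0.06,0.005,0.018,0],[0.06,0.005,0.018,0],[0.06,0.005,0.018,0],[0.053,0.004,0,0],[0.053,0.004,0,0],[0.053,0.004,0,0]])

```text
time_s: 6.45
eef_pos: [0.6804, -0.1556, 0.2195]
tool_rot: [-180.0, 0.0, 4.7]
wrist_force: [-0.1, 0.0, -0.3]
gripper_width: 0.0008
grasp_force: 0.1
```

Call:
drive_tool(steps=[[0.05,0.004,0,0],[0.05,0.004,0,0],[0.04,0.003,0,0],[0.03,0.002,0,0],[0,0,0,0],[0,0,0,0],[0,0,0,0]])

```text
time_s: 7.15
eef_pos: [0.7051, -0.1538, 0.2198]
tool_rot: [-180.0, -0.0, 4.7]
wrist_force: [0.2, -0.4, -0.1]
gripper_width: 0.0005
grasp_force: 0.0
```

```bash
python3 - <<'E'
from h import *
a=cap('wrist','w4.png');b=cap('scene','s5.png')
cv2.imwrite('pics/c5.png',np.hstack([cv2.resize(b['img'][90:240,150:300],(384,384)),a['img'][:,50:450]])[:,:,::-1])
print(arm.sense()['eef_pos'],arm.sense()['wrist_force'])
E
```

```text
[ 0.70508363 -0.15382119  0.2198735 ] [1.19699318 0.36180041 0.04031716]
```

View pics/c5.png

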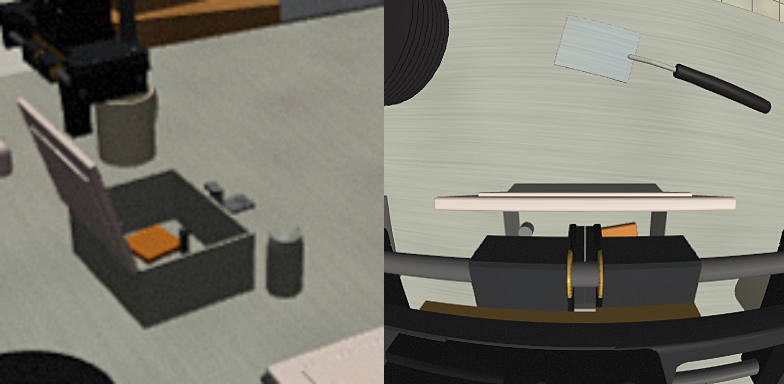

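The lid leans back past vertical, clear of the finger, with the top edge at v≈203 and the finger at about 228. I'll back off and confirm that it stays.

Call:
drive_tool(steps=[[-0.2,-0.016,0,0],[-0.3,-0.02,0,0],[-0.3,-0.02,0.1,0],[-0.3,-0.02,0.2,0],[-0.3,0,0.2,0],[0,0,0,0],[0,0,0,0],[0,0,0,0],[0,0,0,0],[0,0,0,0]])

```text
time_s: 8.25
eef_pos: [0.5026, -0.1648, 0.2886]
tool_rot: [-180.0, 0.2, 4.8]
wrist_force: [-0.3, -0.8, -0.8]
gripper_width: 0.001
grasp_force: 0.0
```

```bash
python3 - <<'E'
from h import *
a=cap('top','t6.png');b=cap('scene','s6.png')
cv2.imwrite('pics/c6.png',np.hstack([cv2.resize(b['img'][90:290,120:320],(384,384)),cv2.resize(a['img'][130:250,130:330],(400,384))])[:,:,::-1])
s4=ld('s5.png')['img']; print(np.abs(s4[90:165,150:180].astype(int)-b['img'][90:165,150:180]).mean(), arm.sense()['time_s'])
E
```

```text
55.089777777777776 8.35
```

View pics/c6.png

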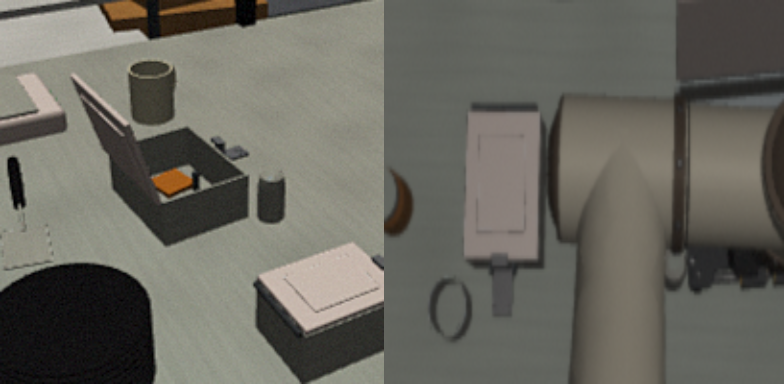

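The wide lid stays back by itself, its tab is up, the narrow box is shut and nothing has shifted. I'm handing the job in.

```bash
python3 -c "
from station import arm
print(arm.close_job())"
```

```text
the job is handed in; nothing more can be done
None
```

The wide box's lid is fully open and stays back by itself, its tab is back up, the narrow box is shut, and no loose thing I could see had moved; I handed the job in after about 8 s of robot time (no verdict was returned).

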